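Lock a die plate into the embossing fixture with its spring collar

ROBOT

A 6-joint arm with a two-finger parallel gripper is mounted at the origin on the work surface. World frame = base frame: x ahead of the robot, y to its left, z up, the work surface at z = 0. Lengths are in mm, angles in degrees, forces in N, time in s.
With the tool pointing down it reaches from about 350 to 850 mm from the base axis. Payload 8.1 kg.
Tool frame: the origin (TCP) lies where the fingers leave the gripper's body, on its centre line; the fingertips stand 73 mm ahead of it and the grasp point (between the pads) lies 54 mm ahead of it; z points along the fingers, y is the line along which they close (so a half turn about z gives the same grasp; the last joint's range is limited). The gripper opens to 85 mm and grips with 20 to 120 N. Pads are 22 mm wide; open, the fingers measure 114 mm over their backs; the gripper's body (76 mm by 85 mm) begins 54 mm behind the grasp point. The pads swing forward as they close: fully open they stand 13 mm farther back than shut.
Start: joints at [-81.154, 7.471, 85.268, -0, 87.261, -4.893], TCP at [142.525, -582.831, 303.892] pointing down, gripper open.
Joint ranges: [-169.43, 169.43], [-51.17, 129.36], [1.28, 143.12], [-76.62, 256.62], [0, 156.53], [-152.29, 152.29]. Speed limits (degrees/s): [136.94, 136.94, 159.86, 180, 180, 180].

INTERFACE

Orientations are given as [roll, pitch, yaw] about the fixed x, y, z axes, in that order (R = Rz(yaw) Ry(pitch) Rx(roll)).
In Python, from bench import sense, optics, r gives the robot as it stands.
- The arm moves only by the tool servo_tool, never from a script. Its argument "plan" is a list that holds one entry, the list of rows, each a list of 5 numbers: the shift along the world's x, y, z in m, then the turn about the world's z in degrees, then the finger opening in m, from 0 to 0.0854. A call has 1 to 10 rows; each row shifts and turns the commanded pose from where the row before left it; what a row does not reach is not made up. A row lasts 1/10 s, in which the tool goes at most 50 mm and 8.59 degrees, less where a joint would pass 70% of its speed; a pose out of reach is approached as far as the arm can. A call is refused whole if a number of a shift passes 0.05 or a number of a turn 8.59, either way. A call with a gripper value outside its range is refused whole. The fingers move at their own pace and stop on an object; "force" is the grip in N (left out, the last holds). Time passes only in rows, so rows that do not move let the fingers close. It gives the time, the measured TCP pose, the force, the opening and the grip force at its end, in the units of the state.
- sense(): the state, without advancing time (a new reading comes with each control period).
- optics.snapshot(name): name is "side" or "top" or "wrist"; returns a dict with "frame" (480x640x3 uint8, blue, green, red), "fx", "fy", "cx", "cy" (pixels), "cam_to_world" (4x4, takes a point from camera to world coordinates). Camera axes: x right, y down, z forward; pixel columns grow to the right and rows downward; lengths in mm; the calibration is good to about 2 mm. The wrist camera is an equidistant fisheye: a pixel r from the principal point sees the ray r / f radians off the axis. A picture is of the moment at which its call begins. There is no depth.
- r.hand_in(): hands the job in; it is judged then, once.
The state is a dict: "time": time; "joint_pos": joint angles; "qd": joint speeds; "joint_efforts": joint torques, N m; "tool_pos": TCP position; "tcp_rot": TCP orientation; "ft_force": force on the tool from outside, world axes, zero at the start; "wrist_torque": the same for the moment, N m; "finger_gap": finger opening in mm; "grip_force": force on a finger pad.
Only numpy, scipy, OpenCV 4.12 (cv2) and the standard library are available. Lean on these libraries where they do the work, as an engineer would, in place of code of your own. Each camera call takes 0.05 s, during which the arm holds its last target. There are 200 camera calls.

TASK

On the boot-maker's bench, push the red lever of the brass spring collar back (away from the plate bed) and turn it over to the other side so that the bolt stays parked back. Then hook the aluminium die plate's thin tongue under the dark keeper lip at a tilt and swing the plate down flat on the bed. Finally turn the lever back and let the collar spring fully forward, so that the bolt locks over the plate; leave the tape roll, dye bottle and heel block where they are.

Things in the scene. Friction and masses are not known exactly. Their poses are not given: they have to be found in the camera images.
- fixture: Green fixture fixed to the bench; its bed is 270 (x -105 to 165) x 130 mm, top 30 mm above the bench. Origin on the bench, z up, +x from the keeper towards the spring bolt (roughly away from the robot), +y left. 'Fixture x, y, z' below are mm in this frame. A rear post stands at x 140 to 155, 60 mm wide, up to z 102.
- keeper (a point): Foot of the dark keeper's wall on the bed, mid-width: fixture (-85, 0, 30). From the wall (90 mm wide, steel back to x -101, top z 50) a lip runs over the bed to x -73; the gap below it is 11 mm (z 30 to 41). Held at a tilt of about 0.28 rad, tongue low, the plate's tongue enters it freely.
- bed (a point): Where the seated plate's origin comes: fixture (-33, 0, 30), x from -35 to -30, plate x along fixture x. Cheeks at y -43 and +43 (x -60 to 0, tops z 39) leave 3 mm each side; two stops with faces at x 20 (y 24 to 40 and -40 to -24, 6 mm tall) leave 5 mm play. From lip to stops is only 93 mm, so the 100 mm plate cannot go in flat.
- bolt (a joint): Travel of the steel spring bolt with its collar, m: 0 = fully forward, grows to 0.024 as pushed back to +x. The spring pushes forward with 6 N at 0, 10 N at 0.02. With the lever turned over (joint collar above 0.17) the stem rests behind the yellow gate and the bolt stays parked at about 0.018.
- bolt_nose (a point): Middle of the lower front edge of the bolt's nose (26 mm wide, 12 mm thick, underside at fixture z 40). Forward it is at fixture x 7, so it reaches 8 mm or more over the far edge of the seated plate; parked it is at x 25, clear of the plate.
- gate (a point): Top centre of the yellow gate block: x 83 to 103, y -32 to 5, z 98 to 112 in the fixture's frame; an arm (x 50 to 88, y -44 to -32, top z 112) joins it to a green leg at x 52 to 68, y -53 to -33, top z 98. The lever's stem must be pushed behind it (bolt 18 mm or more back) before it can turn over.
- collar (a joint): Turn of the collar, rad, about the bolt's axis (along fixture x at y 0, z 72): 0 = lever leans 0.5 rad to +y; grows to 1.05 as it goes over the top to lean 0.55 rad to -y. The gate blocks it near 0.15 unless the bolt is back. A parked lever turned back below 0.15 lets the bolt spring forward by itself. Light friction; the lever stays where it leans.
- lever (a point): Inside corner of the red angle-section lever, 69 mm from the bolt's axis; the lever spans 50 to 88 mm from the axis. Web: 5 mm thick, front face at fixture x 87.5 + bolt travel, 37 mm wide from the corner to +y (lever upright). Rib: 5 mm thick, along the web's -y edge, standing out 26 mm to -x. A closed gripper in this corner can push back, then over.
- plate: Loose aluminium die plate, 0.32 kg, 100 (x) x 80 (y) mm over all, 8 mm thick, origin at the centre of its underside. Its -x end is a tongue 20 mm long, 60 mm wide and only 5 mm thick (flush with the underside). On top a black upright grip bar 36 (x) x 14 (y) mm, centred at x = 2, from 8 to 44 mm above the underside.
- tongue (a point): Middle of the tongue's lower end edge, at x = -50, y = 0, z = 0 of the plate.
- tape: Loose roll of cream masking tape lying flat, 104 mm across, 25 mm tall, origin at its underside's centre; a bystander.
- dye: Loose standing dark dye bottle, 44 mm across, 120 mm tall, origin at its underside's centre; a bystander.
- heel: Loose stacked brown heel block, 62 x 56 x 42 mm, origin at its underside's centre; a bystander.
Not all that is in view belongs to the job. Of the things like the plate, leave any that is green or turquoise; of the rest the larger one is meant.

How it is judged:
By the outcome, as a careful person would: the job done as asked, in the order asked, and still so for the second after the job is handed in, with the robot touching nothing.
It also fails if it takes over 67 s, if anything falls off the work surface, if the arm or the gripper's body presses on something with over 40 N, if the wrist force passes 120 N, or if a joint passes its speed limit or range.

## Working session

There is one attempt and no reset: what is moved stays moved. The work goes in short steps, Python scripts to look and compute and a tool call to move; the robot and the scene stay as the last step left them, time stands still between calls to the robot, and variables do not carry over. Pictures are saved under pics/ and viewed, at most 10 in all, crops included, and the job is handed in when it is done.

Besides the shell and the picture viewer there is one more tool, called after "Emit:" by a JSON object that holds its "api" and its "payload". servo_tool: Moves the arm, as the interface text tells. Its arguments: {"type":"object","properties":{"plan":{"type":"array"},"force":{"type":"number"}},"required":["plan"]}

```bash
ls; mkdir -p pics; python3 - <<'E'
from bench import sense, optics, r
import cv2
s=sense(); print(s)
for n in ["side","top"]:
    d=optics.snapshot(n); cv2.imwrite(f"pics/{n}0.png",d["frame"]); print(n,d["fx"],d["fy"],d["cx"],d["cy"],d["cam_to_world"])
E
```

```text
pics
{'time': 0.0, 'joint_pos': array([-8.11528757e+01,  7.51450955e+00,  8.53313036e+01, -2.24398623e-04,
        8.72621023e+01, -4.89251917e+00]), 'qd': array([ 0.03929879, -0.00934584, -0.02758996,  0.01803956,  0.00983659,
        0.04594008]), 'joint_efforts': array([ 1.70749594e-03, -5.69399071e+01, -5.00545979e+01, -7.93343725e-05,
        1.50383130e-02,  1.71107109e-05]), 'tool_pos': array([ 142.46570119, -582.39692578,  302.83115338]), 'tcp_rot': array([-1.79892459e+02, -8.98045888e-03,  1.37396460e+01]), 'ft_force': array([-0.52397662,  0.00500277, -0.67707002]), 'wrist_torque': array([ 0.03760241, -0.03685786, -0.02204435]), 'grip_force': 0.0, 'finger_gap': 85.27462566224398}
side 511.0449208897414 511.0449208897414 320.4914459929709 242.75758856186752 [[-9.21401604e-01 -2.02589840e-01  3.31626961e-01  1.39014478e+02]
 [-3.87854506e-01  4.26159311e-01 -8.17286439e-01  8.94007454e+02]
 [ 2.42480117e-02 -8.81672047e-01 -4.71239255e-01  6.82217023e+02]
 [ 0.00000000e+00  0.00000000e+00  0.00000000e+00  1.00000000e+00]]
top 567.5209923189466 567.5209923189466 309.4545752809276 237.38001466042937 [[-2.28876699e-02 -9.97836429e-01  6.16329059e-02  4.54218206e+02]
 [-9.99738040e-01  2.28397164e-02 -1.48253956e-03 -5.94865834e+01]
 [ 7.16538880e-05 -6.16506925e-02 -9.98097784e-01  1.40679416e+03]
 [ 0.00000000e+00  0.00000000e+00  0.00000000e+00  1.00000000e+00]]
```

View pics/top0.png

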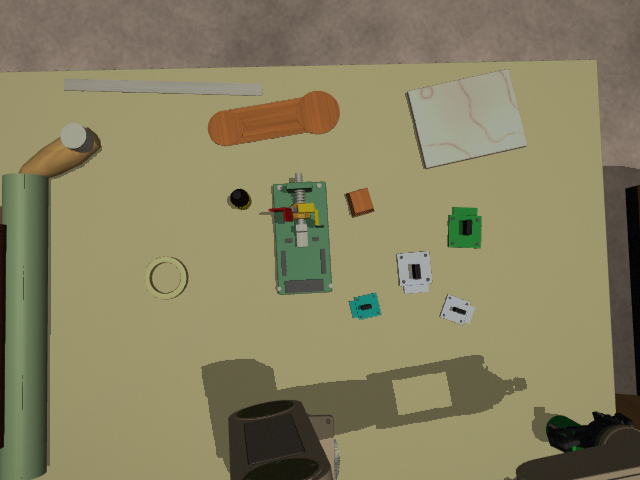

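View pics/side0.png

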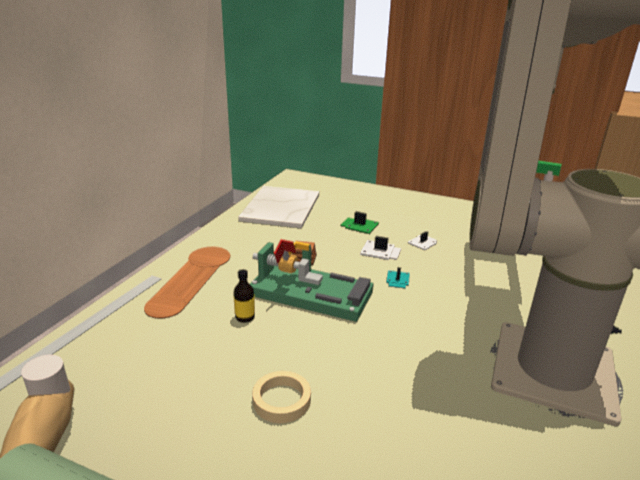

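The bench is seen from above with the robot at the bottom. The fixture is at about (302,238) with its keeper towards the robot. The larger white plate is at (415,270) with its tongue down, and the decoys are turquoise, green and a small white one. Next I'll crop in to measure.

```bash
python3 - <<'E'
import cv2
f=cv2.imread("pics/top0.png")
c=f[165:305,225:445]
a=cv2.resize(c[:, 30:120],None,fx=4.2,fy=4.2,interpolation=cv2.INTER_CUBIC) # x from 255
b=cv2.resize(f[235:305,380:450],None,fx=5.8,fy=8.4/1.448,interpolation=cv2.INTER_CUBIC)
import numpy as np
H=max(a.shape[0],b.shape[0]); o=np.zeros((H,a.shape[1]+b.shape[1]+4,3),np.uint8)
o[:a.shape[0],:a.shape[1]]=a; o[:b.shape[0],a.shape[1]+4:]=b
print(a.shape,b.shape,o.shape); cv2.imwrite("pics/crop1.png",o)
E
```

```text
(588, 378, 3) (406, 406, 3) (588, 788, 3)
```

View pics/crop1.png

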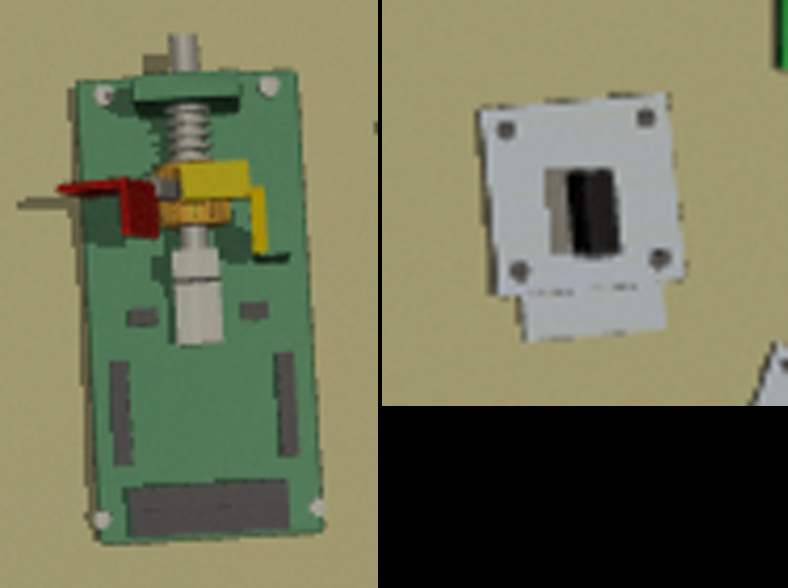

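The crop shows the bed corners at crop (76,82), (297,71), (323,530) and (103,543). The plate body corners are at (480,110), (665,95), (684,277) and (497,295), and its tongue end runs from (530,341) to (666,328).

```bash
cat > h.py <<'E'
import numpy as np
from bench import sense, optics, r
T=dict(f=567.52,c=(309.45,237.38),M=np.array([[-2.28876699e-02,-9.97836429e-01,6.16329059e-02,454.218],[-9.99738040e-01,2.28397164e-02,-1.48253956e-03,-59.4866],[7.16538880e-05,-6.16506925e-02,-9.98097784e-01,1406.794]]))
def top(u,v,z):
    d=T["M"][:,:3]@np.array([(u-T["c"][0])/T["f"],(v-T["c"][1])/T["f"],1]); o=T["M"][:,3]
    return (o+d*(z-o[2])/d[2])[:2]
def fit(A,B):  # rigid 2d A->B
    A,B=np.array(A,float),np.array(B,float); a,b=A-A.mean(0),B-B.mean(0)
    t=np.arctan2((a[:,0]*b[:,1]-a[:,1]*b[:,0]).sum(),(a*b).sum()); R=np.array([[np.cos(t),-np.sin(t)],[np.sin(t),np.cos(t)]])
    p=B.mean(0)-R@A.mean(0); return p,np.degrees(t),np.linalg.norm(A@R.T+p-B,axis=1)
E
python3 - <<'E'
from h import *
bed=[top(255+u/4.2,165+v/4.2,30) for u,v in [(76,82),(297,71),(323,530),(103,543)]]
print("fix",fit([(165,65),(165,-65),(-105,-65),(-105,65)],bed))
pl=[top(380+(u-382)/5.8,235+v/5.8,z) for u,v,z in [(480,110,8),(665,95,8),(684,277,8),(497,295,8),(530,341,5),(666,328,5)]]
print("plate",fit([(50,40),(50,-40),(-30,-40),(-30,40),(-50,30),(-50,-30)],pl))
# lever check: web/rib top
print(top(255+125/4.2,165+182/4.2,149), top(255+60/4.2,165+190/4.2,131))
E
```

```text
fix (array([508.98115956, -45.77557171]), np.float64(1.9821972930625846), array([1.07944595, 2.02349636, 2.14320751, 2.17551448]))
plate (array([ 448.16768048, -319.14902788]), np.float64(4.135219507690517), array([0.65327953, 1.70475071, 1.30041475, 1.06458916, 1.80372363,
       0.22069849]))
[597.9551591   -7.85884227] [596.48822836  27.91824186]
```

Emit:
{"api": "servo_tool", "payload": {"plan": [[[0.026,0.036,0,-2,0],[0.026,0.036,0,-2,0],[0.026,0.036,0,-2,0],[0.026,0.036,0,-2,0],[0.026,0.036,0,-2,0],[0.026,0.036,0,-1.7,0],[0.026,0.036,0,0,0],[0.026,0.036,0,0,0],[0.026,0.036,0,0,0],[0.026,0.036,0,0,0]]]}}

```text
time: 1.1
tool_pos: [403.1, -221.1, 303.7]
tcp_rot: [-180.0, 0.0, 2.0]
ft_force: [0.2, -0.8, -0.5]
finger_gap: 0.3
grip_force: 0.0
```

Emit:
{"api": "servo_tool", "payload": {"plan": [[[0.025,0.04,0,0,0],[0.025,0.04,0,0,0],[0.025,0.04,0,0,0],[0.025,0.04,0,0,0],[0.025,0.04,0,0,0],[0.02,0.035,0,0,0],[0,0,0,0,0],[0,0,0,0,0]]]}}

```text
time: 1.9
tool_pos: [547.4, 13.0, 303.1]
tcp_rot: [180.0, 0.1, 2.2]
ft_force: [-0.3, -0.3, -0.8]
finger_gap: 0.4
grip_force: 0.0
```

```bash
python3 - <<'E'
from h import *
import cv2
d=optics.snapshot("wrist"); s=sense(); print(s["tool_pos"],s["tcp_rot"]); print(d["fx"],d["fy"],d["cx"],d["cy"],d["cam_to_world"].tolist()); cv2.imwrite("pics/w1.png",d["frame"])
E
```

```text
[547.19280481  12.12310116 303.30966419] [1.79982161e+02 7.47129145e-02 2.08508532e+00]
371.64829954431775 371.64829954431775 323.08701449855255 243.54915283339005 [[0.03819891415372924, -0.9522637071013381, -0.30287732680920765, 623.1575041815075], [-0.9992696389150275, -0.03609389856536636, -0.01254668199096186, 16.37751697880865], [0.0010157263929340976, 0.3031353866244727, -0.9529469584798119, 372.43539230971624], [0.0, 0.0, 0.0, 1.0]]
```

View pics/w1.png

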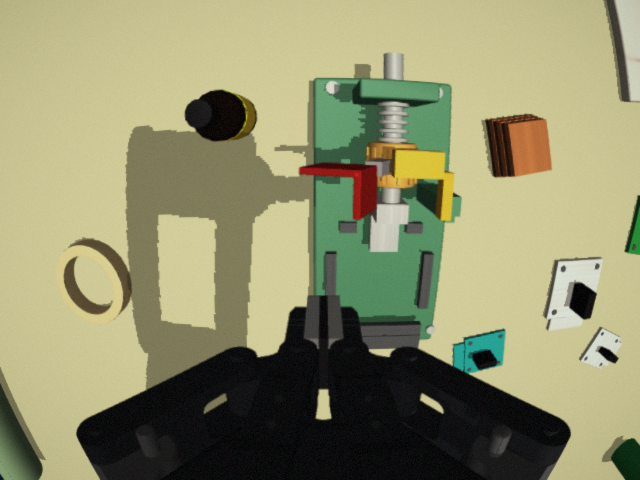

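The wrist view shows the lever's web from (301,172) to (355,170), its rib from (355,170) to (355,218), and the bed corners at (315,79), (451,85) and (434,339). The tips of the closed fingers are near (325,300).

```bash
cat >> h.py <<'E'
def wray(u,v,M,z,f=371.648,c=(323.087,243.549)):
    M=np.array(M); dx,dy=u-c[0],v-c[1]; rr=np.hypot(dx,dy); t=rr/f
    d=M[:3,:3]@np.array([np.sin(t)*dx/rr,np.sin(t)*dy/rr,np.cos(t)]); o=M[:3,3]
    return (o+d*(z-o[2])/d[2])[:2]
def tofix(p,o=(509,-45.8),a=2.0):
    a=np.radians(a); p=np.array(p)-o; return np.array([np.cos(a)*p[0]+np.sin(a)*p[1],-np.sin(a)*p[0]+np.cos(a)*p[1]])
E
python3 - <<'E'
from h import *
M=[[0.03819891415372924, -0.9522637071013381, -0.30287732680920765, 623.1575041815075], [-0.9992696389150275, -0.03609389856536636, -0.01254668199096186, 16.37751697880865], [0.0010157263929340976, 0.3031353866244727, -0.9529469584798119, 372.43539230971624]]
b=[wray(u,v,M,30) for u,v in [(315,79),(451,85),(434,339)]]
print(fit([(165,65),(165,-65),(-105,-65)],b), [tofix(p) for p in b])
for u,v,z in [(355,172,149),(355,218,149),(301,172,131),(377,166,116),(324,300,230)]: print(tofix(wray(u,v,M,z)),wray(u,v,M,z))
E
```

```text
(array([507.70442937, -46.29618942]), np.float64(2.775450016706384), array([1.54157882, 1.86295196, 1.26076801])) [array([162.69000156,  65.23831449]), array([163.39714589, -61.75021931]), array([-104.16435534,  -66.7890672 ])]
[90.51292971 38.60084193] [598.11064172  -4.06381696]
[61.8619256  37.96639001] [569.49923308  -5.69778802]
[88.26681094 72.18898567] [594.69368191  29.42547737]
[91.20449028 20.44239125] [599.43550181 -22.18707089]
[45.71251534 57.38902505] [552.68182042  13.14940898]
```

Emit:
{"api": "servo_tool", "payload": {"plan": [[[0.013,0.003,-0.01,0,0],[0.013,0.002,-0.02,0,0],[0,0,-0.025,0,0],[0,0,-0.025,0,0],[0,0,-0.02,0,0],[0,0,-0.012,0,0],[0,0,0,0,0]]]}}

```text
time: 2.65
tool_pos: [572.0, 16.1, 189.9]
tcp_rot: [-180.0, 0.2, 2.0]
ft_force: [-0.8, -0.4, -0.2]
finger_gap: 0.2
grip_force: 0.0
```

Emit:
{"api": "servo_tool", "payload": {"plan": [[[0.008,0,0,0,0],[0.006,0,0,0,0],[0.006,0,0,0,0],[0.006,0,0,0,0],[0.005,0.001,0,0,0],[0,0,0,0,0],[0,0,0,0,0]]]}}

```text
time: 3.35
tool_pos: [604.0, 18.3, 192.3]
tcp_rot: [-180.0, 0.2, 2.1]
ft_force: [-9.5, -0.3, 2.6]
finger_gap: -0.1
grip_force: 4.7
```

Emit:
{"api": "servo_tool", "payload": {"plan": [[[0.004,0,0,0,0],[0,-0.005,0,0,0],[0,-0.006,0,0,0],[0.001,-0.008,0,0,0],[0,-0.008,0,0,0],[0,0,0,0,0]]]}}

```text
time: 3.95
tool_pos: [609.6, -9.1, 193.8]
tcp_rot: [-180.0, 0.0, 2.0]
ft_force: [-11.1, 1.5, 6.8]
finger_gap: 0.0
grip_force: 6.3
```

Emit:
{"api": "servo_tool", "payload": {"plan": [[[0,-0.008,0,0,0],[0,-0.008,0,0,0],[0.001,-0.008,0,0,0],[0,-0.008,0,0,0],[0,-0.008,0,0,0],[0,0,0,0,0]]]}}

```text
time: 4.55
tool_pos: [610.3, -49.7, 193.3]
tcp_rot: [180.0, 0.1, 2.0]
ft_force: [-11.0, -1.1, 5.7]
finger_gap: 0.1
grip_force: 0.0
```

Emit:
{"api": "servo_tool", "payload": {"plan": [[[0,-0.006,0,0,0],[0,-0.004,0,0,0],[0,-0.004,0,0,0],[0,0,0,0,0]]]}}

```text
time: 4.95
tool_pos: [609.6, -58.6, 192.1]
tcp_rot: [-179.6, 0.2, 2.2]
ft_force: [-11.4, 20.8, 3.9]
finger_gap: 0.2
grip_force: 0.0
```

```bash
python3 - <<'E'
from h import *
import cv2
d=optics.snapshot("wrist"); cv2.imwrite("pics/w2.png",d["frame"])
E
```

```text
(no output)
```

View pics/w2.png

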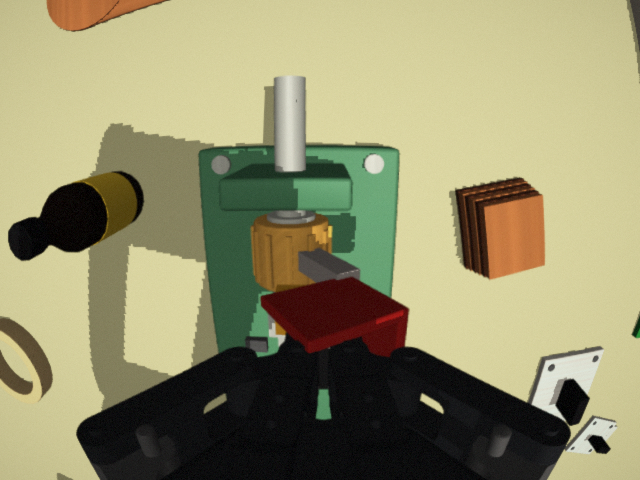

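The lever is against its far stop: the red lever leans to the right and the grey stem sits behind the gate. I'll back off and go to the plate.

Emit:
{"api": "servo_tool", "payload": {"plan": [[[0,0.007,0,0,0],[-0.006,0.003,0,0,0],[-0.01,0,0,0,0],[-0.002,0,0.02,0,0],[0,0,0.04,0,0],[0,0,0.03,0,0.05],[-0.03,-0.034,0.0,2.1,0.05],[-0.03,-0.034,0,0,0.05],[-0.03,-0.034,0,0,0.05],[0,-0.034,0,0,0.05]]]}}

```text
time: 6.0
tool_pos: [500.1, -190.0, 282.8]
tcp_rot: [180.0, -0.0, 4.1]
ft_force: [1.5, 0.3, -0.6]
finger_gap: 50.1
grip_force: 0.0
```

Emit:
{"api": "servo_tool", "payload": {"plan": [[[-0.02,-0.04,0,0,0.05],[-0.02,-0.04,0,0,0.05],[0,-0.04,-0.02,0,0.05],[0,0,-0.03,0,0.05],[0,0,0,0,0.05]]]}}

```text
time: 6.5
tool_pos: [460.7, -309.0, 228.5]
tcp_rot: [-179.8, 0.2, 4.0]
ft_force: [-1.1, 0.2, -0.9]
finger_gap: 49.9
grip_force: 0.0
```

```bash
python3 - <<'E'
from h import *
import cv2
s=sense(); print(s["tool_pos"],s["tcp_rot"])
d=optics.snapshot("wrist"); cv2.imwrite("pics/w3.png",d["frame"]); print(d["cam_to_world"].tolist())
E
```

```text
[ 460.66347856 -309.03207351  228.53517467] [-179.7853659     0.21367316    4.00222263]
[[0.07008091449288634, -0.9498752775344972, -0.30467297640683816, 536.422480580686], [-0.9975370613037383, -0.06762334679928397, -0.01862509847395724, -303.5095684395195], [-0.0029114857618721445, 0.3052278494771157, -0.9522748989415991, 297.6868678095231], [0.0, 0.0, 0.0, 1.0]]
```

View pics/w3.png

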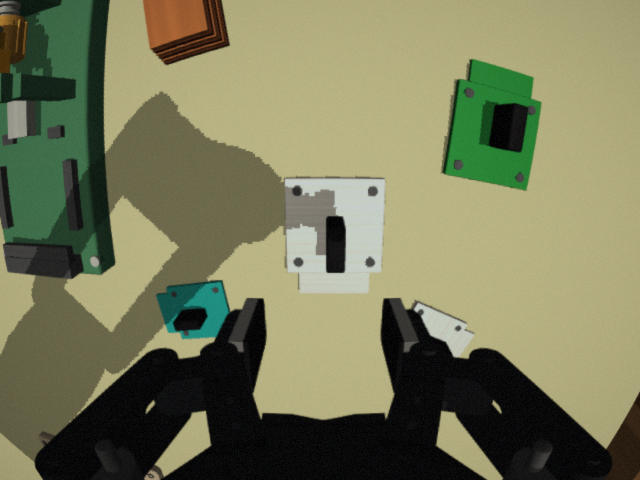

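The wrist view shows plate body corners at (286,178), (384,179), (382,273) and (288,272), and the tongue end from (299,292) to (369,293).

```bash
python3 - <<'E'
from h import *
M=[[0.07008091449288634, -0.9498752775344972, -0.30467297640683816, 536.422480580686], [-0.9975370613037383, -0.06762334679928397, -0.01862509847395724, -303.5095684395195], [-0.0029114857618721445, 0.3052278494771157, -0.9522748989415991, 297.6868678095231]]
b=[wray(u,v,M,z) for u,v,z in [(286,178,8),(384,179,8),(382,273,8),(288,272,8),(299,292,5),(369,293,5)]]
p,a,e=fit([(50,40),(50,-40),(-30,-40),(-30,40),(-50,30),(-50,-30)],b)
print(p,a,e); c,s=np.cos(np.radians(a)),np.sin(np.radians(a)); g=p+10*np.array([c,s]); print("grasp",g)
E
```

```text
[ 448.51709672 -318.63996752] 3.8602980031006107 [0.98559957 1.89175221 0.35413478 0.89743911 0.8341988  0.55389553]
grasp [ 458.49440841 -317.96672804]
```

Emit:
{"api": "servo_tool", "payload": {"plan": [[[-0.002,-0.009,-0.02,0,0.05],[0,0,-0.035,0,0.05],[0,0,-0.035,0,0.05],[0,0,-0.03,0,0.05],[0,0,-0.015,0,0.05],[0,0,-0.005,0,0.05],[0,0,0,0,0.0],[0,0,0,0,0],[0,0,0,0,0],[0,0,0,0,0]]], "force": 25}}

```text
time: 7.55
tool_pos: [461.8, -318.6, 94.2]
tcp_rot: [179.9, -0.2, 4.1]
ft_force: [-0.0, 2.0, 6.5]
finger_gap: 13.7
grip_force: 25.8
```

Emit:
{"api": "servo_tool", "payload": {"plan": [[[0,0,0.02,0,0],[0,0,0.04,0,0],[0,0,0.04,0,0],[0,0,0.03,0,0],[0,0,0,0,0],[0,0,0,0,0]]]}}

```text
time: 8.15
tool_pos: [460.7, -318.0, 222.4]
tcp_rot: [179.9, -0.1, 4.1]
ft_force: [0.4, -0.7, -4.0]
finger_gap: 13.4
grip_force: 25.1
```

```bash
python3 - <<'E'
from h import *
import cv2
s=sense(); print(s["tool_pos"],s["tcp_rot"],s["ft_force"],s["wrist_torque"])
d=optics.snapshot("side"); M=d["cam_to_world"]
p=np.linalg.inv(M)@np.append(s["tool_pos"]-[0,0,75],1); u,v=(int(d["fx"]*p[0]/p[2]+d["cx"]),int(d["fx"]*p[1]/p[2]+d["cy"])); print(u,v)
w=optics.snapshot("wrist")["frame"]
c=cv2.resize(d["frame"][v-50:v+50,u-75:u+75],(600,400),interpolation=cv2.INTER_CUBIC)
w=cv2.resize(w[150:480,150:500],(200,189)); o=np.zeros((400,800,3),np.uint8); o[:,:600]=c; o[:189,600:]=w
cv2.imwrite("pics/s1.png",o)
E
```

```text
[ 460.72790975 -318.04201547  222.44239914] [ 1.79930136e+02 -7.17270558e-02  4.13599707e+00] [ 0.43847235 -0.65367171 -4.04970913] [ 0.0166926  0.0050306 -0.0270279]
381 201
```

View pics/s1.png

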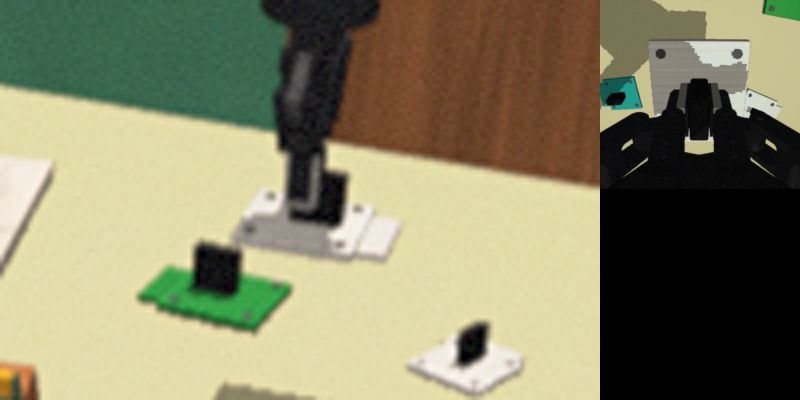

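The plate is held level by the +x end of its bar. The tool cannot tilt, so I'll tip the plate by pressing its far end down on the keeper's back edge, letting the bar turn in the pads.

Emit:
{"api": "servo_tool", "payload": {"plan": [[[-0.012,0.038,0,-0.4,0],[-0.012,0.038,0,-0.4,0],[-0.012,0.038,0,-0.4,0],[-0.012,0.038,0,-0.4,0],[-0.012,0.038,0,0,0],[-0.012,0.038,-0.01,0,0],[-0.014,0.038,-0.02,0,0],[0,0,-0.02,0,0],[0,0,0,0,0],[0,0,0,0,0]]], "force": 20}}

```text
time: 9.25
tool_pos: [373.7, -51.8, 170.9]
tcp_rot: [-180.0, 0.2, 2.5]
ft_force: [-0.7, 0.6, -1.8]
finger_gap: 13.7
grip_force: 24.9
```

```bash
python3 - <<'E'
from h import *
import cv2
s=sense(); print(s["tool_pos"],s["tcp_rot"],s["ft_force"])
d=optics.snapshot("wrist"); cv2.imwrite("pics/w4.png",d["frame"]); print(d["cam_to_world"].tolist())
E
```

```text
[373.74545896 -51.79120769 170.92677107] [-1.79962717e+02  1.58738326e-01  2.54592673e+00] [-0.6633929   0.55797667 -1.82737604]
[[0.04477554261213261, -0.9516384564484861, -0.30393979501231877, 449.5644935492005], [-0.9989970519657361, -0.042591277859125816, -0.013815687246513426, -48.000588285453475], [0.0002023550242316505, 0.304253564085399, -0.9525910601059483, 240.1624350191024], [0.0, 0.0, 0.0, 1.0]]
```

View pics/w4.png

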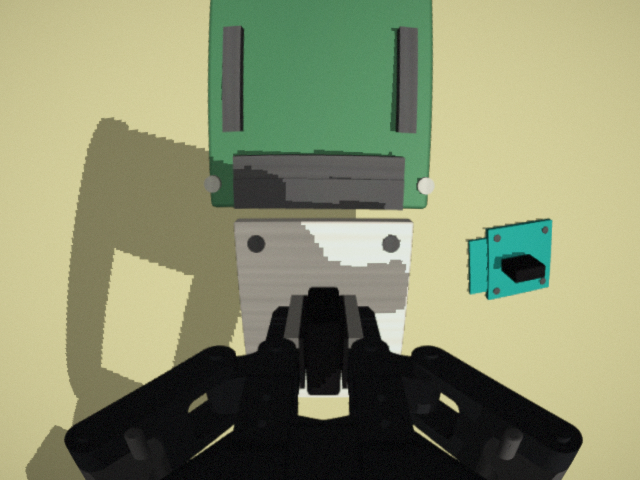

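The keeper's back top edge runs from (234,207) to (404,209) and its lip edge from (234,155) to (404,157). The plate's far edge runs from (236,220) to (412,221), and the bed's near corners are at (211,207) and (430,208).

```bash
python3 - <<'E'
from h import *
M=[[0.04477554261213261, -0.9516384564484861, -0.30393979501231877, 449.5644935492005], [-0.9989970519657361, -0.042591277859125816, -0.013815687246513426, -48.000588285453475], [0.0002023550242316505, 0.304253564085399, -0.9525910601059483, 240.1624350191024]]
k=[wray(u,v,M,50) for u,v in [(234,207),(404,209),(404,157),(234,155)]]
print("keeper",fit([(-101,45),(-101,-45),(-73,-45),(-73,45)],k))
for z in (85,81): 
    e=np.array([wray(u,v,M,z) for u,v in [(236,220),(412,221)]]); print("edge",e,np.linalg.norm(e[0]-e[1]),e.mean(0),[tofix(q,(508.5,-46),2.5) for q in e])
E
```

```text
keeper (array([509.39338978, -44.2315875 ]), np.float64(1.8644613592014412), array([0.20630172, 0.38389786, 1.21614545, 0.91305402]))
edge [[409.16942051 -11.65775812]
 [412.17668912 -88.75678695]] 77.15765620533611 [410.67305482 -50.20727254] [array([-97.73805124,  38.64229469]), array([-98.09665729, -38.51452816])]
edge [[408.12805833 -10.72086047]
 [411.21285262 -89.80745875]] 79.14673703397449 [409.67045548 -50.26415961] [array([-98.73755537,  39.62372421]), array([-99.10540608, -39.52215799])]
```

Emit:
{"api": "servo_tool", "payload": {"plan": [[[0.005,0.002,-0.01,0,0],[0,0,-0.008,0,0],[0,0,-0.003,0,0],[0,0,-0.002,0,0],[0,0,0,0,0]]]}}

```text
time: 9.8
tool_pos: [379.3, -49.9, 148.5]
tcp_rot: [-180.0, 0.0, 2.5]
ft_force: [0.1, 0.3, -2.7]
finger_gap: 13.4
grip_force: 25.0
```

Emit:
{"api": "servo_tool", "payload": {"plan": [[[0,0,-0.002,0,0],[0,0,-0.002,0,0],[0,0,0,0,0]]]}}

```text
time: 10.1
tool_pos: [379.5, -49.8, 144.8]
tcp_rot: [-180.0, 0.0, 2.5]
ft_force: [-0.4, -0.1, -4.1]
finger_gap: 13.5
grip_force: 25.0
```

Emit:
{"api": "servo_tool", "payload": {"plan": [[[0,0,-0.002,0,0],[0,0,-0.002,0,0],[0,0,0,0,0]]], "force": 20}}

```text
time: 10.4
tool_pos: [379.2, -49.9, 142.0]
tcp_rot: [180.0, 0.1, 2.5]
ft_force: [-10.8, 1.8, 12.8]
finger_gap: 13.4
grip_force: 27.6
```

Emit:
{"api": "servo_tool", "payload": {"plan": [[[0,0,-0.002,0,0],[0,0,-0.002,0,0],[0,0,0,0,0]]]}}

```text
time: 10.7
tool_pos: [378.9, -49.9, 137.9]
tcp_rot: [180.0, 0.1, 2.6]
ft_force: [-13.1, 1.1, 14.3]
finger_gap: 13.4
grip_force: 28.1
```

Emit:
{"api": "servo_tool", "payload": {"plan": [[[0,0,-0.002,0,0],[0,0,-0.002,0,0],[0,0,0,0,0]]]}}

```text
time: 11.0
tool_pos: [378.8, -49.9, 133.6]
tcp_rot: [-180.0, 0.2, 2.5]
ft_force: [-13.0, 0.9, 13.9]
finger_gap: 13.6
grip_force: 27.9
```

```bash
python3 - <<'E'
from h import *
import cv2
s=sense(); print(s["tool_pos"],s["ft_force"])
d=optics.snapshot("side"); M=d["cam_to_world"]
p=np.linalg.inv(M)@np.append(s["tool_pos"]-[0,0,80],1); u,v=(int(d["fx"]*p[0]/p[2]+d["cx"]),int(d["fx"]*p[1]/p[2]+d["cy"])); print(u,v,u-60,v-50)
c=cv2.resize(d["frame"][v-50:v+40,u-60:u+60],(800,600),interpolation=cv2.INTER_CUBIC); cv2.imwrite("pics/s2.png",c)
d=optics.snapshot("wrist"); cv2.imwrite("pics/w5.png",d["frame"]);print(d["cam_to_world"].tolist())
E
```

```text
[378.76345564 -49.90141145 133.58671389] [-12.98831289   0.91292507  13.87200422]
378 288 318 238
[[0.04486120282730386, -0.9516905589240303, -0.3037639750460079, 454.5675326275014], [-0.998992853460804, -0.042473182203875165, -0.014467464453539938, -46.0446240144243], [0.0008667266729005208, 0.3041070680670553, -0.9526374651127946, 202.8376144072165], [0.0, 0.0, 0.0, 1.0]]
```

View pics/s2.png

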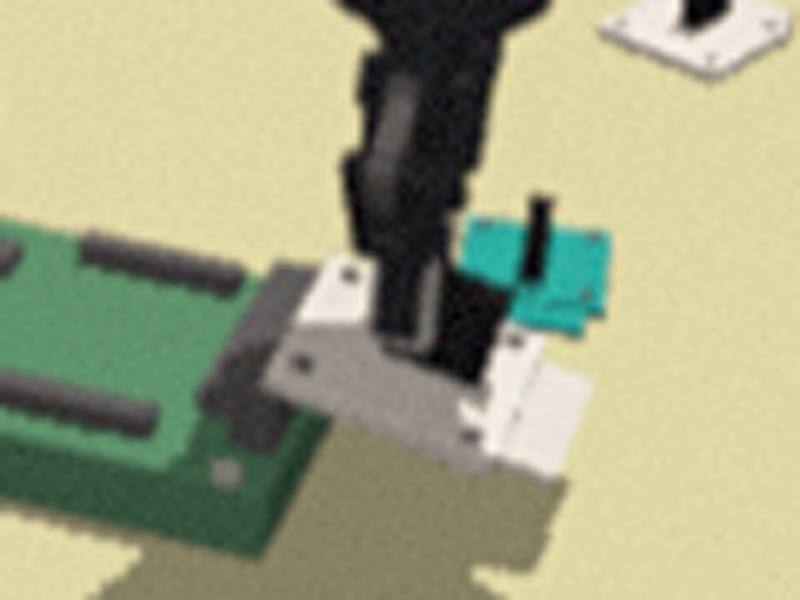

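The plate is tilted with its tongue low. Crop points are the far corners at (265,385) and (333,255), the body near corner at (482,472), and the tongue corners at (558,478) and (592,380).

```bash
cat >> h.py <<'E'
from scipy.optimize import least_squares
SM=np.array([[-9.21401604e-01,-2.02589840e-01,3.31626961e-01,1.39014478e+02],[-3.87854506e-01,4.26159311e-01,-8.17286439e-01,8.94007454e+02],[2.42480117e-02,-8.81672047e-01,-4.71239255e-01,6.82217023e+02],[0,0,0,1]])
def platefit(P,UV,yaw,x0):
    P=np.array(P,float); UV=np.array(UV); y=np.radians(yaw)
    def w(q):
        t=q[3]; X=P[:,0]*np.cos(t)-P[:,2]*np.sin(t); Z=P[:,0]*np.sin(t)+P[:,2]*np.cos(t)
        return np.c_[q[0]+X*np.cos(y)-P[:,1]*np.sin(y),q[1]+X*np.sin(y)+P[:,1]*np.cos(y),q[2]+Z]
    def res(q):
        c=(w(q)-SM[:3,3])@SM[:3,:3]; return (np.c_[511.045*c[:,0]/c[:,2]+320.49,511.045*c[:,1]/c[:,2]+242.76]-UV).ravel()
    r=least_squares(res,x0); return r.x,r.fun
E
python3 - <<'E'
from h import *
k=6.6667
UV=[(318+a/k,238+b/k) for a,b in [(265,385),(333,255),(482,472),(558,478),(592,380)]]
P=[(50,40,8),(50,-40,8),(-30,40,8),(-50,30,5),(-50,-30,5)]
q,f=platefit(P,UV,2.3,[367,-50,45,.28]); print(q,f.round(1))
E
```

```text
[ 3.68640402e+02 -5.27817563e+01  3.43630202e+01  1.74085244e-01] [-0.4 -0.9 -0.6  0.9  1.4 -0.8 -0.6  0.2  0.1  0.6]
```

```bash
cat >> h.py <<'E'
import cv2
def plateedge(f,M):
    h=cv2.cvtColor(f,cv2.COLOR_BGR2HSV); m=((h[...,1]<60)&(h[...,2]>100)).astype(np.uint8)
    m=cv2.morphologyEx(m,cv2.MORPH_OPEN,np.ones((5,5)))
    n,l,s,c=cv2.connectedComponentsWithStats(m); i=max(range(1,n),key=lambda j:s[j][4] if s[j][1]<320 else 0); m=(l==i)
    rows=[]
    for v in range(s[i][1],s[i][1]+45,4):
        x=np.flatnonzero(m[v]); rows.append((v,x.min(),x.max(),len(x)))
    return s[i],rows
E
python3 - <<'E'
from h import *
for n in ("w4","w5"): print(n,*plateedge(cv2.imread(f"pics/{n}.png"),None),sep="\n")
E
```

```text
w4
[  234   221   180   133 15724]
[(221, np.int64(241), np.int64(411), 171), (225, np.int64(234), np.int64(413), 180), (229, np.int64(234), np.int64(412), 179), (233, np.int64(234), np.int64(412), 179), (237, np.int64(234), np.int64(412), 158), (241, np.int64(235), np.int64(412), 145), (245, np.int64(235), np.int64(411), 143), (249, np.int64(235), np.int64(411), 153), (253, np.int64(235), np.int64(411), 177), (257, np.int64(236), np.int64(410), 175), (261, np.int64(236), np.int64(410), 175), (265, np.int64(236), np.int64(410), 175)]
w5
[  228   222   193   132 16275]
[(222, np.int64(322), np.int64(363), 38), (226, np.int64(230), np.int64(417), 188), (230, np.int64(228), np.int64(420), 193), (234, np.int64(228), np.int64(420), 193), (238, np.int64(228), np.int64(419), 192), (242, np.int64(229), np.int64(418), 190), (246, np.int64(229), np.int64(417), 162), (250, np.int64(230), np.int64(417), 152), (254, np.int64(230), np.int64(416), 152), (258, np.int64(231), np.int64(415), 163), (262, np.int64(231), np.int64(415), 185), (266, np.int64(232), np.int64(414), 183)]
```

```bash
cat >> h.py <<'E'
def wfit(rows,vtop,M,yaw,x0):
    M=np.array(M); y=np.radians(yaw)
    def ray(u,v):
        dx,dy=u-323.087,v-243.549; rr=np.hypot(dx,dy); t=rr/371.648
        return M[:3,:3]@np.array([np.sin(t)*dx/rr,np.sin(t)*dy/rr,np.cos(t)])
    def pl(u,v,q):
        ex=np.array([np.cos(y)*np.cos(q[3]),np.sin(y)*np.cos(q[3]),np.sin(q[3])]); ey=np.array([-np.sin(y),np.cos(y),0]); n=np.cross(ex,ey)
        o=np.array(q[:3])+8*n; d=ray(u,v); p=M[:3,3]+d*((o-M[:3,3])@n)/(d@n)-o; return p@ex,p@ey
    def res(q):
        e=[]
        for v,a,b,_ in rows: e+=[pl(a-.5,v,q)[1]-40,pl(b+.5,v,q)[1]+40]
        return e+[5*(pl(324,vtop,q)[0]-50)]
    r=least_squares(res,x0); return r.x,np.abs(r.fun).max()
E
python3 - <<'E'
from h import *
M4=[[0.04477554261213261, -0.9516384564484861, -0.30393979501231877, 449.5644935492005], [-0.9989970519657361, -0.042591277859125816, -0.013815687246513426, -48.000588285453475], [0.0002023550242316505, 0.304253564085399, -0.9525910601059483, 240.1624350191024]]
M5=[[0.04486120282730386, -0.9516905589240303, -0.3037639750460079, 454.5675326275014], [-0.998992853460804, -0.042473182203875165, -0.014467464453539938, -46.0446240144243], [0.0008667266729005208, 0.3041070680670553, -0.9526374651127946, 202.8376144072165]]
for n,M,z in (("w4",M4,75),("w5",M5,45)):
    b,rows=plateedge(cv2.imread(f"pics/{n}.png"),None); print(n,wfit(rows[2:],b[1],M,2.4,[362,-50,z,.0]))
E
```

```text
w4 (array([ 3.59573908e+02, -5.19397012e+01,  7.73761399e+01, -4.08517526e-02]), np.float64(0.2177849967673211))
w5 (array([ 3.70552193e+02, -4.99557881e+01,  4.06913334e+01,  2.10873997e-01]), np.float64(0.3908824020023758))
```

Emit:
{"api": "servo_tool", "payload": {"plan": [[[0,0,-0.0015,0,0],[0,0,-0.0015,0,0],[0,0,0,0,0]]]}}

```text
time: 11.4
tool_pos: [378.7, -49.9, 130.4]
tcp_rot: [-180.0, 0.2, 2.6]
ft_force: [-13.5, 0.5, 11.7]
finger_gap: 13.3
grip_force: 27.4
```

Emit:
{"api": "servo_tool", "payload": {"plan": [[[0,0,0.005,0,0],[0,0,0.015,0,0],[0,0,0.02,0,0],[0,0,0,0,0],[0,0,0,0,0]]]}}

```text
time: 11.9
tool_pos: [379.9, -49.9, 170.0]
tcp_rot: [180.0, -0.1, 2.5]
ft_force: [-0.2, 0.2, -4.0]
finger_gap: 13.4
grip_force: 25.5
```

```bash
cat > look.py <<'E'
from h import *
import sys
s=sense(); d=optics.snapshot("wrist"); cv2.imwrite(f"pics/{sys.argv[1]}.png",d["frame"]); M=d["cam_to_world"]; t=s["tool_pos"]
b,rows=plateedge(d["frame"],None)
for k in (len(rows),8):
    q,e=wfit(rows[2:k],b[1],M,s["tcp_rot"][2]-.1,[t[0]-10,t[1],t[2]-94,.2]); print(t.round(1),s["tcp_rot"][2].round(2),s["ft_force"].round(1),b,"plate",q.round(3),round(e,2))
c,n=np.cos(q[3]),np.sin(q[3]); y=np.radians(s["tcp_rot"][2])
w=lambda x,z:[q[0]+(x*c-z*n)*np.cos(y),q[1]+(x*c-z*n)*np.sin(y),q[2]+x*n+z*c]
for nm,p in (("tongue",w(-50,0)),("far",w(50,0))): print(nm,np.round(p,1),"fix",tofix(p[:2],(509,-45.3),2.1).round(1))
np.save(f"pics/{sys.argv[1]}.npy",M)
E
python3 look.py w6
```

```text
[379.9 -49.9 170. ] 2.54 [-0.2  0.2 -4. ] [  226   225   196   129 16114] plate [ 3.72394e+02 -4.99850e+01  7.84710e+01  2.51000e-01] 0.31
[379.9 -49.9 170. ] 2.54 [-0.2  0.2 -4. ] [  226   225   196   129 16114] plate [ 3.71067e+02 -5.00690e+01  8.10030e+01  1.87000e-01] 0.24
tongue [322.  -52.2  71.7] fix [-1.871e+02 -1.000e-01]
far [420.1 -47.9  90.3] fix [-88.9   0.7]
```

Emit:
{"api": "servo_tool", "payload": {"plan": [[[0,0,0.015,-0.3,0],[0.02,0.001,0,0,0],[0.025,0.001,0,0,0],[0.025,0.001,0,0,0],[0.025,0.001,0,0,0],[0.022,0,0,0,0],[0,0,-0.01,0,0],[0,0,-0.01,0,0],[0,0,0,0,0],[0,0,0,0,0]]]}}

```text
time: 12.95
tool_pos: [495.1, -45.7, 163.6]
tcp_rot: [-180.0, 0.1, 2.2]
ft_force: [-0.1, 0.3, -2.3]
finger_gap: 13.5
grip_force: 25.3
```

```bash
python3 look.py w7; python3 - <<'E'
from h import *
s=sense(); d=optics.snapshot("side")
p=np.linalg.inv(SM)@np.append(s["tool_pos"]-[0,0,90],1); u,v=(int(d["fx"]*p[0]/p[2]+d["cx"]),int(d["fx"]*p[1]/p[2]+d["cy"])); print(u-60,v-40)
c=cv2.resize(d["frame"][v-40:v+40,u-60:u+60],(600,400),interpolation=cv2.INTER_CUBIC)
w=cv2.imread("pics/w7.png")[100:400,220:420]; o=np.zeros((400,800,3),np.uint8); o[:,:600]=c; o[:300,600:]=w; cv2.imwrite("pics/s3.png",o)
E
```

```text
[495.1 -45.7 163.6] 2.23 [-0.1  0.3 -2.3] [  226   225   196   129 15993] plate [ 4.87502e+02 -4.56740e+01  7.14430e+01  2.64000e-01] 0.28
[495.1 -45.7 163.6] 2.23 [-0.1  0.3 -2.3] [  226   225   196   129 15993] plate [ 4.86894e+02 -4.57170e+01  7.24900e+01  2.37000e-01] 0.3
tongue [438.3 -47.6  60.8] fix [-70.7   0.3]
far [535.5 -43.8  84.2] fix [26.5  0.5]
269 230
```

Emit:
{"api": "servo_tool", "payload": {"plan": [[[0.004,0,-0.006,0,0],[0,0,-0.008,0,0],[0,0,-0.006,0,0],[0,0,0,0,0]]]}}

```text
time: 13.45
tool_pos: [499.5, -45.6, 143.3]
tcp_rot: [-180.0, 0.1, 2.2]
ft_force: [-0.4, 0.0, -3.6]
finger_gap: 13.9
grip_force: 25.3
```

Emit:
{"api": "servo_tool", "payload": {"plan": [[[0,0,-0.002,0,0],[0,0,-0.001,0,0],[0,0,0,0,0]]]}}

```text
time: 13.75
tool_pos: [500.5, -45.8, 141.9]
tcp_rot: [180.0, -0.0, 2.2]
ft_force: [-0.9, 0.3, -2.4]
finger_gap: 13.8
grip_force: 25.4
```

Emit:
{"api": "servo_tool", "payload": {"plan": [[[0,0,-0.002,0,0],[0,0,0,0,0]]]}}

```text
time: 13.95
tool_pos: [500.5, -45.8, 139.8]
tcp_rot: [-180.0, 0.0, 2.2]
ft_force: [0.1, 0.2, -2.9]
finger_gap: 13.6
grip_force: 25.4
```

Emit:
{"api": "servo_tool", "payload": {"plan": [[[0,0,-0.002,0,0],[0,0,0,0,0]]]}}

```text
time: 14.15
tool_pos: [500.4, -45.8, 137.6]
tcp_rot: [-180.0, 0.0, 2.2]
ft_force: [0.2, 0.4, -3.0]
finger_gap: 13.8
grip_force: 25.4
```

Emit:
{"api": "servo_tool", "payload": {"plan": [[[0,0,-0.002,0,0],[0,0,0,0,0]]]}}

```text
time: 14.35
tool_pos: [500.5, -45.8, 135.7]
tcp_rot: [-180.0, 0.0, 2.2]
ft_force: [1.0, -0.4, -3.1]
finger_gap: 13.1
grip_force: 25.4
```

Emit:
{"api": "servo_tool", "payload": {"plan": [[[0,0,-0.001,0,0],[0,0,0,0,0]]]}}

```text
time: 14.55
tool_pos: [500.8, -45.9, 135.3]
tcp_rot: [180.0, -0.0, 2.2]
ft_force: [0.1, 0.8, 0.2]
finger_gap: 13.4
grip_force: 26.0
```

Emit:
{"api": "servo_tool", "payload": {"plan": [[[0,0,-0.001,0,0],[0,0,0,0,0]]]}}

```text
time: 14.75
tool_pos: [501.2, -45.9, 134.6]
tcp_rot: [180.0, -0.1, 2.2]
ft_force: [0.2, 0.3, 3.3]
finger_gap: 13.4
grip_force: 26.4
```

```bash
python3 look.py w8
```

```text
[501.2 -45.9 134.6] 2.24 [0.2 0.3 3.3] [  226    79   195   275 25689] plate [ 4.98682e+02 -4.54280e+01  4.13630e+01  3.80000e-02] 247.14
[501.2 -45.9 134.6] 2.24 [0.2 0.3 3.3] [  226    79   195   275 25689] plate [ 4.98715e+02 -4.54990e+01  4.14820e+01  2.90000e-02] 247.02
tongue [448.8 -47.5  40. ] fix [-60.3   0.1]
far [548.7 -43.5  42.9] fix [39.7  0.3]
```

Emit:
{"api": "servo_tool", "payload": {"plan": [[[0,0,0.002,0,0],[-0.004,0,0,0,0],[-0.004,0,0,0,0],[0,0,0,0,0]]]}}

```text
time: 15.2
tool_pos: [491.3, -45.7, 135.1]
tcp_rot: [-180.0, 0.1, 2.2]
ft_force: [-1.5, -0.4, -3.2]
finger_gap: 13.5
grip_force: 25.4
```

Emit:
{"api": "servo_tool", "payload": {"plan": [[[-0.003,-0.001,0,0,0],[-0.003,0,0,0,0],[0,0,0,0,0]]]}}

```text
time: 15.5
tool_pos: [486.0, -46.8, 135.7]
tcp_rot: [-180.0, 0.0, 2.2]
ft_force: [0.7, -0.4, -3.2]
finger_gap: 13.6
grip_force: 25.4
```

Emit:
{"api": "servo_tool", "payload": {"plan": [[[-0.002,0,0,0,0],[-0.001,0,0,0,0],[0,0,0,0,0]]]}}

```text
time: 15.8
tool_pos: [484.1, -46.9, 136.3]
tcp_rot: [180.0, -0.1, 2.2]
ft_force: [3.8, -1.1, -4.0]
finger_gap: 13.7
grip_force: 25.4
```

Emit:
{"api": "servo_tool", "payload": {"plan": [[[-0.001,0,0,0,0],[-0.001,0,0,0,0],[0,0,0,0,0]]]}}

```text
time: 16.1
tool_pos: [483.1, -47.0, 137.1]
tcp_rot: [180.0, -0.2, 2.2]
ft_force: [6.9, 0.3, -3.2]
finger_gap: 13.4
grip_force: 25.6
```

Emit:
{"api": "servo_tool", "payload": {"plan": [[[0.001,0,0.002,0,0],[0,0,0.002,0,0],[0,0,0,0,0]]]}}

```text
time: 16.4
tool_pos: [482.5, -46.8, 139.9]
tcp_rot: [-180.0, 0.0, 2.2]
ft_force: [3.3, 0.2, -4.4]
finger_gap: 13.5
grip_force: 25.2
```

```bash
python3 - <<'E'
from h import *
s=sense(); d=optics.snapshot("side"); t=s["tool_pos"]; print(t,s["ft_force"])
p=np.linalg.inv(SM)@np.append(t-[30,0,95],1); u,v=(int(511*p[0]/p[2]+320.5),int(511*p[1]/p[2]+242.8)); print(u-48,v-36)
cv2.imwrite("pics/s4.png",cv2.resize(d["frame"][v-36:v+36,u-48:u+48],(800,600),interpolation=cv2.INTER_CUBIC))
E
```

```text
[482.45191307 -46.82072476 139.8772954 ] [ 3.27706397  0.20347997 -4.40791362]
298 249
```

View pics/s4.png

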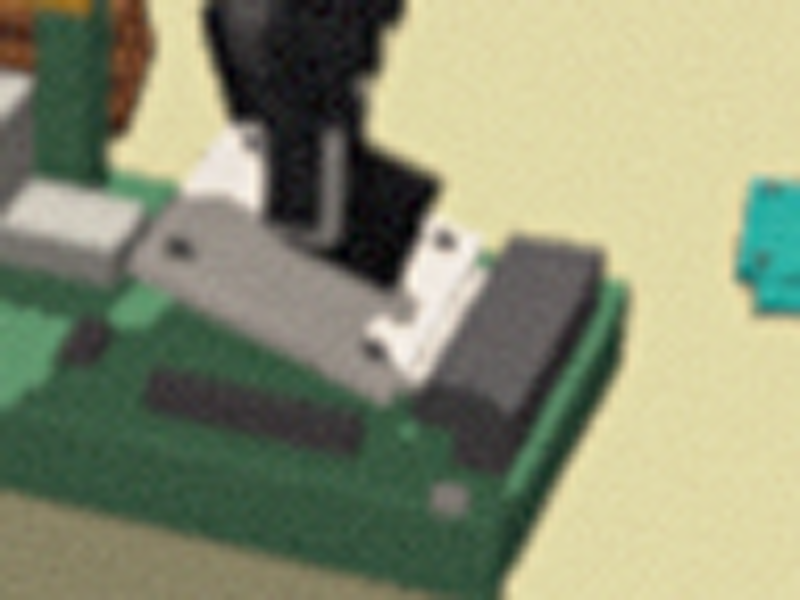

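The tongue is under the lip: its end is hidden by the keeper at crop (440,350), and the far end is raised in front of the parked nose. Next I'll swing it down.

Emit:
{"api": "servo_tool", "payload": {"plan": [[[0,0,-0.003,0,0],[0,0,-0.002,0,0],[0.002,0,-0.002,0,0],[0.002,0,-0.002,0,0],[0.002,0,-0.002,0,0],[0,0,0,0,0]]]}}

```text
time: 17.05
tool_pos: [488.9, -46.8, 128.8]
tcp_rot: [-180.0, -0.0, 2.2]
ft_force: [3.3, 1.5, 3.1]
finger_gap: 13.5
grip_force: 27.1
```

Emit:
{"api": "servo_tool", "payload": {"plan": [[[0.002,0,-0.002,0,0],[0.0015,0,-0.002,0,0],[0.0015,0,-0.002,0,0],[0,0,0,0,0]]]}}

```text
time: 17.45
tool_pos: [493.3, -46.7, 122.3]
tcp_rot: [-180.0, 0.1, 2.2]
ft_force: [1.1, 1.2, 1.1]
finger_gap: 13.6
grip_force: 27.3
```

Emit:
{"api": "servo_tool", "payload": {"plan": [[[0.0005,0,-0.001,0,0],[0,0,-0.001,0,0],[0,0,0,0,0]]]}}

```text
time: 17.75
tool_pos: [494.0, -46.8, 120.8]
tcp_rot: [-180.0, -0.0, 2.2]
ft_force: [0.1, 1.8, 2.2]
finger_gap: 13.3
grip_force: 27.6
```

Emit:
{"api": "servo_tool", "payload": {"plan": [[[0,0,-0.001,0,0],[0,0,-0.001,0,0],[0,0,0,0,0]]]}}

```text
time: 18.05
tool_pos: [494.7, -46.9, 119.3]
tcp_rot: [180.0, -0.1, 2.2]
ft_force: [4.7, 1.8, 3.4]
finger_gap: 13.1
grip_force: 28.0
```

```bash
python3 - <<'E'
from h import *
s=sense(); d=optics.snapshot("wrist"); f=d["frame"]; np.save("pics/w9.npy",d["cam_to_world"]); cv2.imwrite("pics/w9.png",f); print(s["tool_pos"],s["ft_force"])
h=cv2.cvtColor(f,cv2.COLOR_BGR2HSV)
for c in (260,300,375,395):
    print(c,[(v,*h[v,c].tolist()) for v in range(190,256,3)])
E
```

```text
[494.65218235 -46.88706274 119.32201985] [4.70434402 1.77662439 3.37443717]
260 [(190, 67, 107, 86), (193, 69, 112, 84), (196, 68, 108, 92), (199, 69, 106, 89), (202, 67, 100, 84), (205, 15, 11, 45), (208, 30, 10, 53), (211, 24, 24, 53), (214, 30, 15, 50), (217, 45, 9, 57), (220, 40, 14, 56), (223, 120, 5, 54), (226, 0, 0, 55), (229, 69, 107, 86), (232, 68, 99, 90), (235, 27, 27, 94), (238, 18, 28, 117), (241, 20, 30, 155), (244, 20, 28, 162), (247, 19, 22, 162), (250, 18, 24, 161), (253, 23, 22, 151)]
300 [(190, 26, 19, 213), (193, 25, 20, 216), (196, 28, 18, 211), (199, 28, 17, 211), (202, 28, 19, 211), (205, 27, 19, 134), (208, 33, 20, 138), (211, 20, 17, 137), (214, 25, 23, 136), (217, 30, 19, 134), (220, 34, 27, 134), (223, 30, 24, 136), (226, 37, 25, 135), (229, 66, 101, 91), (232, 67, 112, 84), (235, 41, 22, 94), (238, 18, 28, 110), (241, 24, 26, 155), (244, 21, 25, 161), (247, 19, 27, 162), (250, 23, 26, 160), (253, 19, 23, 155)]
375 [(190, 68, 111, 147), (193, 67, 105, 151), (196, 67, 105, 150), (199, 67, 106, 149), (202, 69, 108, 139), (205, 120, 5, 47), (208, 15, 11, 96), (211, 20, 8, 92), (214, 20, 8, 93), (217, 40, 8, 95), (220, 10, 8, 97), (223, 8, 11, 97), (226, 30, 11, 95), (229, 67, 90, 141), (232, 67, 107, 150), (235, 42, 28, 91), (238, 21, 25, 104), (241, 26, 17, 229), (244, 41, 9, 236), (247, 48, 11, 239), (250, 45, 9, 237), (253, 38, 9, 234)]
395 [(190, 67, 109, 148), (193, 67, 107, 152), (196, 68, 109, 150), (199, 68, 108, 149), (202, 68, 100, 89), (205, 70, 19, 40), (208, 6, 12, 108), (211, 23, 10, 98), (214, 40, 8, 98), (217, 30, 3, 98), (220, 30, 5, 102), (223, 24, 13, 98), (226, 40, 8, 99), (229, 66, 79, 132), (232, 70, 109, 94), (235, 52, 42, 92), (238, 21, 26, 99), (241, 24, 16, 227), (244, 45, 9, 238), (247, 51, 8, 237), (250, 49, 9, 238), (253, 40, 18, 169)]
```

```bash
python3 - <<'E'
from h import *
M=np.load("pics/w9.npy")
for n,u,v,z in (("stop top front",300,228.5,36),("stop",385,228.5,36),("plate top far",300,240,38),("plate far",385,239.5,38),("plate bot far",300,235,30),("plate bot",385,234.5,30)): print(n,tofix(wray(u,v,M,z),(509,-45.3),2.1))
f=cv2.imread("pics/w9.png"); print(plateedge(f,M)[1][-3:])
E
```

```text
stop top front [19.8100792   9.17631417]
stop [ 19.95334976 -27.30285558]
plate top far [15.28989936  9.12665299]
plate far [ 15.61440536 -27.19706792]
plate bot far [15.18476805  9.59587553]
plate bot [ 15.54339346 -28.49753534]
[(273, np.int64(234), np.int64(413), 180), (277, np.int64(234), np.int64(412), 179), (281, np.int64(235), np.int64(412), 178)]
```

The plate is flat, with its far edge at fixture x≈15.4 both top and bottom and the stops at 20. I'll release and rise.

Emit:
{"api": "servo_tool", "payload": {"plan": [[[0,0,0,0,0.03],[0,0,0,0,0.04],[0,0,0,0,0.04],[0,0,0.01,0,0.04],[0,0,0.03,0,0.04],[0,0,0.03,0,0.04],[0,0,0.04,0,0.04],[0,0,0,0,0],[0,0,0,0,0]]]}}

```text
time: 19.0
tool_pos: [494.8, -47.0, 230.7]
tcp_rot: [179.9, -0.2, 2.2]
ft_force: [0.7, 0.5, -1.2]
finger_gap: 11.4
grip_force: 0.0
```

```bash
cat > chk.py <<'E'
from h import *
import sys
s=sense(); d=optics.snapshot("wrist"); f=d["frame"]; M=d["cam_to_world"]; cv2.imwrite(f"pics/{sys.argv[1]}.png",f); print(s["tool_pos"],s["ft_force"])
h=cv2.cvtColor(f,cv2.COLOR_BGR2HSV)
def proj(p):
    c=np.linalg.inv(M)@np.append(p,1); t=np.arctan2(np.hypot(*c[:2]),c[2]); k=371.648*t/np.hypot(*c[:2]); return 323.087+k*c[0],243.549+k*c[1]
a=np.radians(2.1)
def W(x,y,z): return np.array([509+x*np.cos(a)-y*np.sin(a),-45.3+x*np.sin(a)+y*np.cos(a),z])
for y in (30,-30):
    print(y,[(x,*h[tuple(int(round(q)) for q in proj(W(x,y,38))[::-1])].tolist()) for x in np.arange(6,24,1.5)])
for x in (0,-20,-40):
  for z,sg in ((38,1),(38,-1)): print(x,sg,[(y,*h[tuple(int(round(q)) for q in proj(W(x,sg*y,z))[::-1])].tolist()) for y in range(34,49,2)])
E
python3 chk.py w10
```

```text
[494.78354529 -47.04355412 230.73869885] [ 0.72533391  0.48084884 -1.17764317]
30 [(np.float64(6.0), 30, 10, 49), (np.float64(7.5), 15, 11, 48), (np.float64(9.0), 45, 10, 50), (np.float64(10.5), 19, 28, 126), (np.float64(12.0), 24, 24, 147), (np.float64(13.5), 23, 23, 144), (np.float64(15.0), 24, 25, 141), (np.float64(16.5), 19, 26, 107), (np.float64(18.0), 65, 79, 84), (np.float64(19.5), 68, 110, 81), (np.float64(21.0), 63, 34, 74), (np.float64(22.5), 15, 12, 85)]
-30 [(np.float64(6.0), 10, 17, 89), (np.float64(7.5), 40, 9, 89), (np.float64(9.0), 15, 10, 102), (np.float64(10.5), 54, 12, 214), (np.float64(12.0), 64, 9, 224), (np.float64(13.5), 67, 10, 224), (np.float64(15.0), 41, 9, 215), (np.float64(16.5), 38, 31, 99), (np.float64(18.0), 68, 102, 135), (np.float64(19.5), 67, 102, 137), (np.float64(21.0), 64, 19, 92), (np.float64(22.5), 30, 3, 87)]
0 1 [(34, 19, 24, 148), (36, 24, 26, 147), (38, 28, 27, 125), (40, 68, 110, 79), (42, 68, 96, 74), (44, 75, 17, 30), (46, 30, 15, 34), (48, 0, 0, 32)]
0 -1 [(34, 60, 11, 224), (36, 60, 8, 225), (38, 64, 9, 225), (40, 73, 11, 214), (42, 30, 8, 34), (44, 128, 27, 38), (46, 8, 29, 35), (48, 150, 7, 37)]
-20 1 [(34, 20, 27, 141), (36, 28, 24, 139), (38, 24, 28, 126), (40, 66, 100, 79), (42, 65, 101, 78), (44, 10, 26, 30), (46, 165, 11, 47), (48, 30, 12, 44)]
-20 -1 [(34, 50, 14, 223), (36, 49, 13, 223), (38, 54, 11, 226), (40, 55, 13, 210), (42, 8, 13, 79), (44, 30, 9, 86), (46, 30, 9, 84), (48, 30, 9, 81)]
-40 1 [(34, 43, 16, 222), (36, 42, 15, 223), (38, 45, 14, 219), (40, 67, 102, 132), (42, 68, 104, 130), (44, 66, 70, 55), (46, 12, 15, 83), (48, 15, 13, 76)]
-40 -1 [(34, 55, 14, 224), (36, 50, 14, 224), (38, 46, 15, 225), (40, 42, 17, 192), (42, 18, 17, 77), (44, 40, 9, 82), (46, 0, 3, 82), (48, 160, 9, 81)]
```

The plate is seated flat between the cheeks. Next I'll move round to the −y side of the lever.

Emit:
{"api": "servo_tool", "payload": {"plan": [[[0,-0.02,0.03,0,0],[0.01,-0.03,0.01,0,0],[0.025,-0.02,0,0,0],[0.03,0,0,0,0],[0.03,0,0,0,0],[0.015,0,-0.01,0,0],[0,0,-0.03,0,0],[0,0,-0.03,0,0],[0,0,-0.01,0,0],[0,0,0,0,0]]]}}

```text
time: 20.05
tool_pos: [601.9, -116.3, 185.3]
tcp_rot: [-179.9, 0.4, 2.2]
ft_force: [-0.1, -0.8, 0.5]
finger_gap: 0.1
grip_force: 0.0
```

Emit:
{"api": "servo_tool", "payload": {"plan": [[[0.001,0,0.005,0,0],[0,0.008,0,0,0],[0,0.008,0,0,0],[0,0.007,0,0,0],[0,0.007,0,0,0],[0,0,0,0,0]]]}}

```text
time: 20.65
tool_pos: [605.7, -86.1, 195.2]
tcp_rot: [180.0, -0.1, 2.3]
ft_force: [-0.1, -1.4, 0.6]
finger_gap: 0.1
grip_force: 0.6
```

Emit:
{"api": "servo_tool", "payload": {"plan": [[[0,0.006,0,0,0],[0,0.006,0,0,0],[0,0.006,0,0,0],[0,0.006,0,0,0],[0,0,0,0,0]]]}}

```text
time: 21.15
tool_pos: [604.9, -61.5, 194.4]
tcp_rot: [-180.0, 0.0, 2.3]
ft_force: [-1.7, -0.1, 6.9]
finger_gap: -0.4
grip_force: 2.8
```

Emit:
{"api": "servo_tool", "payload": {"plan": [[[0,0.004,-0.001,0,0],[0,0.004,-0.001,0,0],[0,0.004,-0.001,0,0],[0,0.004,-0.001,0,0],[0,0,0,0,0]]]}}

```text
time: 21.65
tool_pos: [605.7, -45.8, 190.9]
tcp_rot: [-180.0, -0.1, 2.3]
ft_force: [0.2, -1.4, 7.2]
finger_gap: -0.0
grip_force: 3.1
```

Emit:
{"api": "servo_tool", "payload": {"plan": [[[0,0.003,0,0,0],[0,0.003,0,0,0],[0,0.003,0,0,0],[0,0,0,0,0]]]}}

```text
time: 22.05
tool_pos: [604.6, -37.0, 189.1]
tcp_rot: [-179.9, 0.1, 2.3]
ft_force: [1.0, -1.1, 0.8]
finger_gap: -0.1
grip_force: 0.6
```

Emit:
{"api": "servo_tool", "payload": {"plan": [[[0,0.003,0,0,0],[0,0.003,0,0,0],[0,0,0,0,0]]]}}

```text
time: 22.35
tool_pos: [604.7, -30.9, 189.4]
tcp_rot: [-179.9, 0.1, 2.3]
ft_force: [-0.2, 0.1, -0.6]
finger_gap: -0.1
grip_force: 0.0
```

```bash
python3 - <<'E'
from h import *
for n in ("side","top"):
    f=optics.snapshot(n)["frame"]; cv2.imwrite(f"pics/{n}9.png",f); g=cv2.imread(f"pics/{n}0.png")
    for nm,im in (("now",f),("start",g)):
        h=cv2.cvtColor(im,cv2.COLOR_BGR2HSV); m=((h[...,0]<6)|(h[...,0]>174))&(h[...,1]>190)&(h[...,2]>60)
        m[:, :225 if n=="side" else 250]=0; m[:,330:]=0; m[:160]=0; m[320:]=0
        y,x=np.nonzero(m); print(n,nm,len(x),x.mean(),y.mean(),x.min(),x.max(),y.min(),y.max())
f=cv2.imread("pics/top9.png"); M=T["M"]
def px(x,y,z):
    a=np.radians(2.1); p=np.array([509+x*np.cos(a)-y*np.sin(a),-45.3+x*np.sin(a)+y*np.cos(a),z]); c=M[:,:3].T@(p-M[:,3]); return np.round(567.52*c[:2]/c[2]+T["c"]).astype(int)
for x in (35,30,25,20,15,10,7,4,0): u,v=px(x,0,52); print(x,u,v,f[v,u],cv2.imread("pics/top0.png")[v,u])
E
```

```text
side now 181 282.8453038674033 249.79005524861878 274 294 241 263
side start 183 283.4972677595628 248.49726775956285 275 294 240 261
top now 16 284.6875 218.1875 282 290 215 220
top start 136 284.8235294117647 212.97794117647058 269 292 207 220
35 302 235 [149 162 167] [145 158 162]
30 302 237 [149 163 167] [145 158 162]
25 302 239 [149 163 167] [146 160 163]
20 302 241 [150 164 167] [146 159 163]
15 303 243 [149 162 166] [144 157 160]
10 303 245 [146 159 162] [141 154 157]
7 303 247 [171 174 168] [ 87 121  80]
4 303 248 [172 173 167] [ 86 120  79]
0 303 250 [174 174 169] [ 88 121  81]
```

The bolt is forward and the lever is back over. I'll retreat and check.

Emit:
{"api": "servo_tool", "payload": {"plan": [[[0,-0.006,0,0,0],[0,-0.008,0.005,0,0],[0,0,0.03,0,0],[0,0,0.04,0,0],[0,0,0.04,0,0],[-0.04,-0.03,0,0,0],[-0.04,-0.04,0,0,0],[-0.03,-0.04,0,0,0],[0,0,0,0,0],[0,0,0,0,0]]]}}

```text
time: 23.45
tool_pos: [499.1, -152.8, 305.7]
tcp_rot: [180.0, -0.1, 2.0]
ft_force: [0.3, 0.4, 0.0]
finger_gap: 0.2
grip_force: 0.0
```

```bash
python3 - <<'E'
from h import *
print(sense()["tool_pos"])
for n in ("side","top"):
    f=optics.snapshot(n)["frame"]; cv2.imwrite(f"pics/{n}10.png",f); g=cv2.imread(f"pics/{n}0.png")
    for nm,im in (("now",f),("start",g)):
        h=cv2.cvtColor(im,cv2.COLOR_BGR2HSV); m=((h[...,0]<6)|(h[...,0]>174))&(h[...,1]>190)&(h[...,2]>60)
        m[:, :225 if n=="side" else 250]=0; m[:,330:]=0; m[:160]=0; m[320:]=0
        y,x=np.nonzero(m); print(n,nm,len(x),x.mean(),y.mean(),x.min(),x.max(),y.min(),y.max())
    # bystanders: change in their windows
    W={"side":dict(dye=(230,265,260,325),tape=(245,370,320,420)),"top":dict(dye=(225,187,255,212),tape=(140,250,192,305),heel=(343,183,378,220))}[n]
    for k,(a,b,c,d) in W.items(): print(n,k,cv2.absdiff(f,g)[b:d,a:c].mean().round(2))
f=cv2.imread("pics/top10.png")[:,:,:]
print([tuple(f[v,303]) for v in range(240,300,4)])
E
```

```text
[ 499.08198906 -152.77912365  305.66957354]
side now 170 282.58235294117645 250.2 274 293 242 263
side start 183 283.4972677595628 248.49726775956285 275 294 240 261
side dye 3.93
side tape 2.74
top now 96 282.2395833333333 211.5625 267 290 208 220
top start 136 284.8235294117647 212.97794117647058 269 292 207 220
top dye 3.9
top tape 4.81
top heel 22.05
[(np.uint8(96), np.uint8(103), np.uint8(106)), (np.uint8(95), np.uint8(101), np.uint8(104)), (np.uint8(109), np.uint8(119), np.uint8(124)), (np.uint8(110), np.uint8(119), np.uint8(124)), (np.uint8(20), np.uint8(20), np.uint8(19)), (np.uint8(19), np.uint8(19), np.uint8(21)), (np.uint8(17), np.uint8(16), np.uint8(17)), (np.uint8(22), np.uint8(19), np.uint8(22)), (np.uint8(110), np.uint8(119), np.uint8(126)), (np.uint8(105), np.uint8(114), np.uint8(119)), (np.uint8(77), np.uint8(81), np.uint8(84)), (np.uint8(47), np.uint8(48), np.uint8(49)), (np.uint8(47), np.uint8(47), np.uint8(49)), (np.uint8(55), np.uint8(75), np.uint8(57)), (np.uint8(111), np.uint8(153), np.uint8(160))]
```

```bash
python3 -c "
from bench import r
print(r.hand_in())"
```

```text
the job is handed in; nothing more can be done
None
```

I handed the job in at about 23.5 s: the plate is hooked under the keeper and flat on the bed, the bolt has sprung fully forward over its far edge, and the lever is back; the last images show the dye and tape unmoved, the heel block was hidden but never touched, and no verdict came back.

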